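# Charge the grinding jar with its balls

### The arm

A 6-joint arm with a two-finger parallel gripper is mounted at the origin on a cart in front of the work surface, level with it; the furniture and walls round the work are solid. World frame = base frame: x ahead of the robot, y to its left, z up, the work surface at z = 0. Lengths are in m, angles in degrees, forces in N, time in s.
With the tool pointing down it reaches from about 0.25 to 0.725 m from the base axis. Payload 4 kg.
Tool frame: the origin (TCP) lies midway between the tips of the shut fingers; the grasp point (between the pads) lies 19 mm behind it (r.grasp_offset is the distance from the TCP to the grasp point, in m); z points along the fingers, y is the line along which they close (so a half turn about z gives the same grasp; the last joint's range is limited). The gripper opens to 85 mm and grips with 20 to 120 N. Pads are 22 mm wide; open, the fingers measure 114 mm over their backs; the gripper's body (76 mm by 85 mm) begins 54 mm behind the grasp point. The pads swing forward as they close: fully open they stand 13 mm farther back than shut.
Start: joints at [-63.942, 13.785, 0.286, 76.501, 0, 90], TCP at [0.22, -0.449, 0.231] pointing down, gripper open.
Joint ranges: [-155.79, 155.79], [-60.16, 107.12], [-62.33, 73.08], [-114, 123.19], [-81.49, 82.49], [-180, 180]. Speed limits (degrees/s): [159.86, 159.86, 180, 180, 180, 180].

### API

Orientations are given as a 3x3 rotation matrix whose columns are the frame's x, y, z axes.
In Python, from cell import r, eyes, ticket gives the robot as it stands. The module is installed in compiled form; this text tells all that it offers.
- The arm moves only by the shell command python3 -m crank 'ROWS' [OPENING] [FORCE]. ROWS is JSON, a list of rows, each an object of numbers: "x", "y", "z": the shift along the tool's x, y, z normalised to -1 to 1, where 1 is 0.03 m; "rx", "ry", "rz": the turn, a rotation vector about the tool's x, y, z normalised to -1 to 1, where 1 is 0.1 rad. A call has 1 to 20 rows; each row shifts and turns the commanded pose from where the row before left it, along the tool's axes as they then stand; what a row does not reach is not made up. A row lasts 1/10 s, in which the tool goes at most 50 mm and 8.59 degrees, less where a joint would pass 70% of its speed; a pose out of reach is approached as far as the arm can. A call with a number of a shift or a turn outside -1 to 1 is refused whole. A call with a gripper value outside its range is refused whole. OPENING is the opening, from 0 (shut) to 1 (fully open), set as the call begins (- or left out, the last holds). The fingers move at their own pace and stop on an object; FORCE is the grip in N (left out, the last holds). Time passes only in rows, so rows that do not move let the fingers close. It gives the time, the measured TCP pose, the force, the opening and the grip force at its end, in the units of the state.
- r.read_state(): the state, without advancing time (a new reading comes with each control period).
- eyes.read_camera(name): name is "scene" or "top" or "wrist"; returns a dict with "img" (480x640x3 uint8, red, green, blue), "range_z" (480x640 float32, m along the optical axis (not along the pixel's ray), 0 where there is no reading), "vertical_fov" (degrees; the focal length in pixels is half the picture's height over the tangent of half this angle, whatever the lens; pixels are square), "cx", "cy" (the principal point, pixels), "extrinsics" (4x4, takes a point from world to camera coordinates). Camera axes: x right, y down, z forward; pixel columns grow to the right and rows downward; lengths in m; the calibration is good to about 2 mm. A picture is of the moment at which its call begins.
- ticket.finish_job(): hands the job in; it is judged then, once.
The state is a dict: "time": time; "qpos": joint angles; "joint_velocities": joint speeds; "joint_torque": joint torques, N m; "ee_pos": TCP position; "ee_rot": TCP orientation; "wrist_force": force on the tool from outside, world axes, zero at the start; "moment": the same for the moment, N m; "gripper_width": finger opening in m; "gripper_force": force on a finger pad.
Only numpy, scipy, OpenCV 4.12 (cv2) and the standard library are available. Lean on these libraries where they do the work, as an engineer would, in place of code of your own. Each camera call takes 0.05 s, during which the arm holds its last target. There are 200 camera calls.

### The job

Please charge the grinding jar for the next soil sample: swing the lid of the ball case fully back and leave it open, pluck the one large ball out of its pocket and put it into the jar to break the lumps, and tip all six small balls from the weighing scoop in with it. Then set the scoop down upright on the table; leave the other balls in their pockets, the jar standing where it is, and the jar lid and the vial beside it undisturbed.

Things in the scene. Friction and masses are not known exactly. Their poses are not given: they have to be found in the camera images.
- case_lid (a joint): hinge of the ball case's clear lid, along the case's far long side, in rad: 0 = shut, grows as the front edge swings up and over (107 mm from hinge axis to tab point), stop at 2.3. Light (70 g), nearly free: let go below about 1.2 it falls shut, beyond about 1.5 it falls open to the stop and stays there.
- ball_case: ball case, fixed: a flat grey plastic box 90 x 214 x 22 mm (46 mm high with the lid shut). Origin at the centre of its underside, x from its front (tab) to its hinge side, y along its length, z up. Inside, a black plate, its top 20 mm above the table, has four round pockets 28 mm wide and 5 mm deep in a row at x = 0, y = -75, -25, 25, 75 mm, one steel ball in each; any may hold the large one.
- case_hinge (a point): middle of the lid's hinge axis, on the case at x = 45, z = 22 mm; the axis runs along the case's y
- lid_tab (a point): middle of the outer part of the grey lift tab on the front of the lid. The tab is 18 mm wide along the case's y, 8 mm thick and stands 24 mm out from the lid's front face (this point is 17 mm out); with the lid shut it is 32 mm above the table. Its axes turn with the lid.
- ball_big_center (a point): centre of the one large steel ball, 25 mm in diameter, 64 g, in one of the case's pockets (centre 27.5 mm above the table, 7.5 mm above the pocket plate)
- ball_b_center (a point): centre of a 20 mm steel ball (33 g) in another pocket of the case; it stays there
- ball_c_center (a point): centre of a 20 mm steel ball (33 g) in another pocket of the case; it stays there
- ball_d_center (a point): centre of a 20 mm steel ball (33 g) in another pocket of the case; it stays there
- jar: open steel grinding jar, round, 108 mm in diameter, 62 mm high, 2.2 kg, loose on the table; origin at the centre of its underside, z up. Inside it is about 85 mm in diameter, its floor 10 mm above the underside.
- jar_mouth (a point): centre of the jar's mouth, at the height of its rim
- scoop: aluminium weighing scoop, 110 g, loose. Origin under the pan at table level, x from handle to pouring lip, z up. Pan 60 mm wide, x = -48 to 55 mm, walls up to 33 mm (22 at the lip), inner floor 5 mm up. Near the lip the floor rises to 14 mm and narrows to 29 mm: the balls stay in until the lip is tipped down some 20 degrees; tipped slowly to 45 degrees they all roll out over the lip.
- scoop_grip (a point): middle of the scoop's straight handle, at x = -100, z = 29 mm of the scoop: a bar 14 mm wide and 14 mm high, from x = -58 to -148 mm
- scoop_lip (a point): middle of the scoop's pouring lip, at x = 55, z = 14 mm of the scoop
- small0_center (a point): centre of one of the six 15 mm steel balls (14 g) that lie in the scoop
- small1_center (a point): centre of one of the six 15 mm steel balls (14 g) that lie in the scoop
- small2_center (a point): centre of one of the six 15 mm steel balls (14 g) that lie in the scoop
- small3_center (a point): centre of one of the six 15 mm steel balls (14 g) that lie in the scoop
- small4_center (a point): centre of one of the six 15 mm steel balls (14 g) that lie in the scoop
- small5_center (a point): centre of one of the six 15 mm steel balls (14 g) that lie in the scoop
- jar_lid: bystander: the jar's loose steel lid, a disc of 108 mm diameter and 16 mm height with a 42 mm boss up to 28 mm; origin at the centre of its underside
- vial0: bystander: a small capped sample vial, 23 mm in diameter, 58 mm high, loose, standing; origin at the centre of its underside
Not all that is in view belongs to the job. Leave any orange or yellow look-alike of the jar alone.

How it is judged (in metres and radians):
On the way:
1. the scoop is held up over the jar and tipped (horizontal distance between scoop_lip and jar below 0.1 m and angle between scoop's own z axis and vertical above 0.3 rad and height (world z) of scoop_lip above 0.04 m), for 0.1 s.
At the end, for the whole second after the job is handed in: Large ball and six small balls in the jar, below its rim; other three balls within 12 mm of their starts, in their pockets; case lid open beyond 1.75 rad; scoop at rest upright on the table (tilt under 0.12 rad, within 8 mm of the surface); jar upright, moved under 40 mm (horizontal distance between each of ball_big_center, small0_center, small1_center, small2_center, small3_center, small4_center, small5_center and jar below 0.045 m and z of ball_big_center in the frame of jar between 0.005 and 0.056 m and z of small0_center in the frame of jar between 0.005 and 0.056 m and z of small1_center in the frame of jar between 0.005 and 0.056 m and z of small2_center in the frame of jar between 0.005 and 0.056 m and z of small3_center in the frame of jar between 0.005 and 0.056 m and z of small4_center in the frame of jar between 0.005 and 0.056 m and z of small5_center in the frame of jar between 0.005 and 0.056 m and distance of each of ball_b_center, ball_c_center, ball_d_center from where it was at the start of the episode below 0.012 m and value of joint case_lid above 1.75 rad and height (world z) of scoop between -0.005 and 0.008 m and angle between scoop's own z axis and vertical below 0.12 rad and linear speed of scoop below 0.02 m/s and angle between jar's own z axis and vertical below 0.05 rad and distance of jar from where it was at the start of the episode below 0.04 m); the robot touches nothing.
It fails at once if the jar lid or the vial is moved by more than 25 mm or tipped (distance of any of jar_lid, vial0 from where it was at the start of the episode above 0.025 m or angle between vial0's own z axis and vertical above 0.6 rad).
It also fails if it takes over 72 s, if anything falls off the work surface, if the arm or the gripper's body presses on something with over 40 N, if the wrist force passes 120 N, or if a joint passes its speed limit or range.

## Working session

There is one attempt and no reset: what is moved stays moved. The work goes in short steps, Python scripts to look and compute and a shell command to move; the robot and the scene stay as the last step left them, time stands still between calls to the robot, and variables do not carry over. Pictures are saved under pics/ and viewed, at most 12 in all, crops included, and the job is handed in when it is done.

```bash
mkdir -p pics; cat > h.py <<'E'
import numpy as np, cv2
from cell import r, eyes, ticket
def cam(n):
    c=eyes.read_camera(n); np.savez('/tmp/'+n+'.npz',**c); return c
def load(n): return dict(np.load('/tmp/'+n+'.npz'))
def save(c,f): cv2.imwrite('pics/'+f,c['img'][:,:,::-1])
def cloud(c):
    f=240/np.tan(np.radians(float(c['vertical_fov']))/2); z=c['range_z']
    v,u=np.mgrid[:480,:640]; P=np.stack([(u-c['cx'])*z/f,(v-c['cy'])*z/f,z],-1)
    E=c['extrinsics']; W=(P-E[:3,3])@E[:3,:3]; W[z==0]=np.nan; return W
E
python3 - <<'E'
from h import *
for n in ('top','scene'):
    c=cam(n); save(c,n+'1.png')
s=r.read_state(); print(s['time'],s['ee_pos'],s['ee_rot'],s['gripper_width'])
E
```

```text
0.1 [ 0.21938327 -0.44866026  0.23049555] [[ 8.98342590e-01  4.39294779e-01 -8.29413414e-04]
 [ 4.39295562e-01 -8.98340977e-01  1.70247933e-03]
 [ 2.79422278e-06 -1.89376732e-03 -9.99998207e-01]] 0.08523025238136746
```

View pics/top1.png

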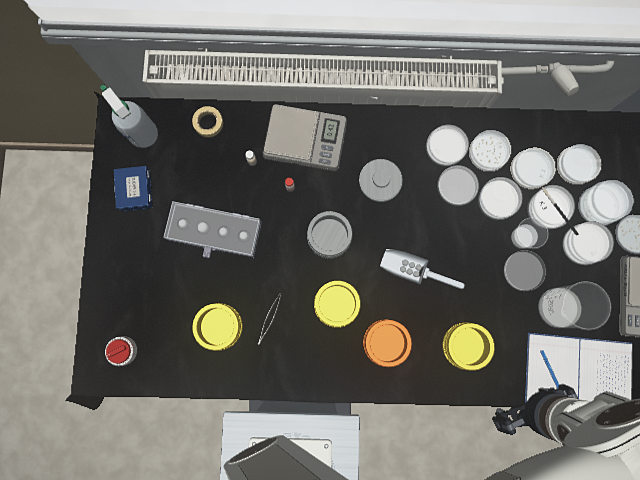

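View pics/scene1.png

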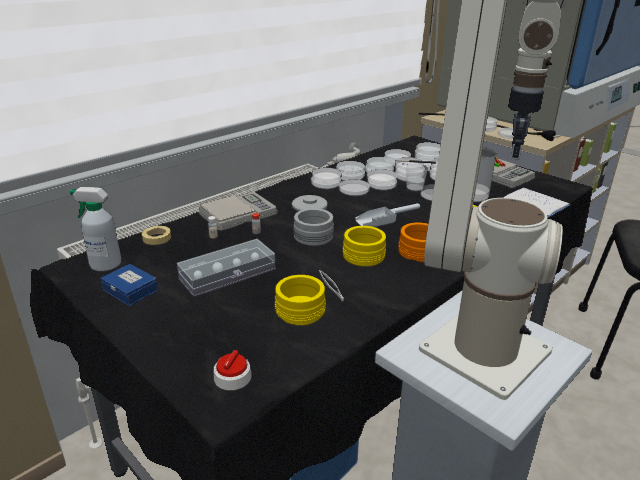

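Top view: case at (212,230), with its tab at (207,252) and balls at (183,223), (203,227), (222,231) and (243,236). The grey steel jar is at (329,234). The yellow (217,327), (337,304), (468,346) and orange (387,343) ones are look-alikes, so I leave them. The scoop pan is at (405,265) with its handle going to (463,286) and its lip to the left. The jar lid is at (380,180) and the vials at (289,184) and (250,157). I'll measure these now and enlarge the case to find the big ball.

```bash
python3 - <<'E'
from h import *
c=load('top'); W=cloud(c); im=c['img']
E=c['extrinsics']; print('cam',-E[:3,:3].T@E[:3,3])
for n,(u,v) in dict(table=(300,320),tab=(207,252),tab2=(206,255),jar=(329,234),b1=(183,223),b2=(203,227),b3=(222,231),b4=(243,236),c00=(172,204),c01=(259,218),c10=(165,238),c11=(251,257),lip=(383,258),hs=(430,273),he=(462,286),jlid=(380,180),v0=(289,181),v1=(250,155),yel=(337,304)).items(): print(n,W[v,u].round(4))
z=W[:,:,2]
# jar rim
m=np.zeros(z.shape,bool); m[205:262,302:357]=1
p=W[m&(abs(z-.062)<.006)]; print('jar rim',cv2.minEnclosingCircle(p[:,:2].astype(np.float32)),len(p))
m=np.zeros(z.shape,bool); m[195:265,155:268]=1
p=W[m&(abs(z-.046)<.006)]; print('case',cv2.minAreaRect(p[:,:2].astype(np.float32)),len(p))
m=np.zeros(z.shape,bool); m[240:300,370:470]=1
p=W[m&(z>.025)&(z<.05)]; q=p[:,:2]
m2=np.zeros(z.shape,bool); m2[265:300,428:470]=1
h=W[m2&(z>.025)&(z<.05)]; mu=h.mean(0); d=np.linalg.svd(h[:,:2]-mu[:2],full_matrices=False)[2][0]; print('handle',mu,d,((h[:,:2]-mu[:2])@d).min(),((h[:,:2]-mu[:2])@d).max())
a=cv2.resize(im[195:265,155:265],None,fx=7,fy=7,interpolation=cv2.INTER_CUBIC)
cv2.imwrite('pics/case1.png',a[:,:,::-1])
E
```

```text
cam [ 0.35339652 -0.0555546   1.31302646]
table [ 0.3689 -0.0115  0.0031]
tab [0.5221 0.2127 0.0386]
tab2 [0.5146 0.2142 0.041 ]
jar [ 0.5779 -0.0755  0.013 ]
b1 [0.5879 0.2706 0.0516]
b2 [0.5802 0.2236 0.0484]
b3 [0.5723 0.1787 0.0458]
b4 [0.5619 0.1286 0.0445]
c00 [0.6341 0.301  0.0465]
c01 [0.614  0.0971 0.0063]
c10 [0.5539 0.3162 0.0319]
c11 [0.5176 0.1127 0.0027]
lip [ 0.5235 -0.2082  0.0073]
hs [ 0.487  -0.3164  0.0369]
he [ 0.4585 -0.3926  0.0344]
jlid [ 0.7105 -0.1956  0.0354]
v0 [0.6958 0.0238 0.0567]
v1 [0.7567 0.1193 0.0585]
yel [ 0.4091 -0.0989  0.0113]
jar rim ((0.5735501050949097, -0.07466268539428711), 0.053018853068351746) 547
case ((0.5695063471794128, 0.20649749040603638), (0.21564631164073944, 0.11213505268096924), 80.02254486083984) 3271
handle [ 0.4732589  -0.35244777  0.03535922] [0.33286949 0.94297291] -0.04671134941538476 0.04612082812438131
```

View pics/case1.png

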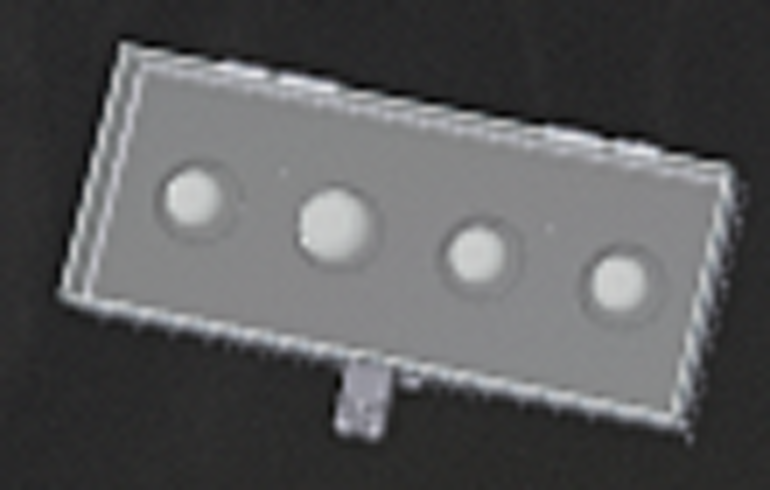

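The big ball is the second from the left at (335,226) in the crop, px (203,227). It nearly fills its pocket, while the other three show a ring. It sits at about (0.583, 0.229). I'll do the scoop first, since its handle already lines up with the jar.

```bash
python3 -m crank '[{"rz":-0.97},{"rz":-0.97},{"rz":-0.97},{"rz":-0.97},{"rz":-0.97},{"rz":-0.97},{"rz":-0.97},{"rz":-0.97}]' 1 100
python3 -m crank '[{"x":0.52,"y":0.63,"z":0.3},{"x":0.52,"y":0.63,"z":0.3},{"x":0.52,"y":0.63,"z":0.3},{"x":0.52,"y":0.63,"z":0.3},{"x":0.52,"y":0.63,"z":0.3},{"x":0.52,"y":0.63,"z":0.3},{"x":0.52,"y":0.63,"z":0.3},{"x":0.52,"y":0.63,"z":0.3},{"x":0.52,"y":0.63,"z":0.3},{"x":0.52,"y":0.63,"z":0.3},{"x":0.52,"y":0.63,"z":0.3},{}]'
cat >> h.py <<'E'
def delta(p,R=None):
    s=r.read_state(); M=np.array(s['ee_rot'])
    print('t',s['time'],'units',(M.T@(np.array(p)-s['ee_pos'])/.03).round(2), 'rot', None if R is None else (cv2.Rodrigues(M.T@R)[0].ravel()/.1).round(2))
def R_of(x,z=(0,0,-1)):
    x=np.array(x,float);z=np.array(z,float);z/=np.linalg.norm(z);x-=z*(x@z);x/=np.linalg.norm(x);return np.stack([x,np.cross(z,x),z],1)
E
python3 - <<'E'
from h import *
c=cam('wrist'); save(c,'w1.png'); W=cloud(c); z=W[:,:,2]
print(r.read_state()['ee_pos'])
g=np.array([.4743,-.3496]); 
m=(abs(z-.034)<.006)&(np.hypot(W[:,:,0]-g[0],W[:,:,1]-g[1])<.042)&(np.hypot(W[:,:,0]-.4743,W[:,:,1]+.3496)>0)
h=W[m]; print(len(h)); mu=h.mean(0); d=np.linalg.svd(h[:,:2]-mu[:2],full_matrices=False)[2][0]; print(mu,d)
delta([*g,.012],R_of([.333,.943,0]))
E
```

```text
[ 0.21941142 -0.44872047  0.23058729]
0schema error: expected keys x, y, z, rx, ry, rz
schema error: expected keys x, y, z, rx, ry, rz
<stdin>:6: RuntimeWarning: Mean of empty slice.
  ret = um.true_divide(
Traceback (most recent call last):
IndexError: index 0 is out of bounds for axis 0 with size 0
```

View pics/w1.png

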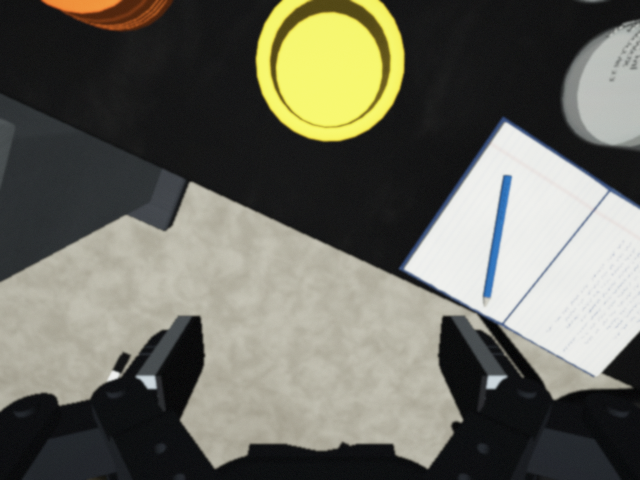

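The rows need all six keys, so nothing has moved yet. The wrist view shows only the yellow look-alike at (330,65) and the notebook. I'll send the rows again in full.

```bash
python3 -m crank '[{"x":0,"y":0,"z":0,"rx":0,"ry":0,"rz":-0.97},{"x":0,"y":0,"z":0,"rx":0,"ry":0,"rz":-0.97},{"x":0,"y":0,"z":0,"rx":0,"ry":0,"rz":-0.97},{"x":0,"y":0,"z":0,"rx":0,"ry":0,"rz":-0.97},{"x":0,"y":0,"z":0,"rx":0,"ry":0,"rz":-0.97},{"x":0,"y":0,"z":0,"rx":0,"ry":0,"rz":-0.97},{"x":0,"y":0,"z":0,"rx":0,"ry":0,"rz":-0.97},{"x":0,"y":0,"z":0,"rx":0,"ry":0,"rz":-0.97}]' 1 100
python3 -m crank '[{"x":0.52,"y":0.63,"z":0.3,"rx":0,"ry":0,"rz":0},{"x":0.52,"y":0.63,"z":0.3,"rx":0,"ry":0,"rz":0},{"x":0.52,"y":0.63,"z":0.3,"rx":0,"ry":0,"rz":0},{"x":0.52,"y":0.63,"z":0.3,"rx":0,"ry":0,"rz":0},{"x":0.52,"y":0.63,"z":0.3,"rx":0,"ry":0,"rz":0},{"x":0.52,"y":0.63,"z":0.3,"rx":0,"ry":0,"rz":0},{"x":0.52,"y":0.63,"z":0.3,"rx":0,"ry":0,"rz":0},{"x":0.52,"y":0.63,"z":0.3,"rx":0,"ry":0,"rz":0},{"x":0.52,"y":0.63,"z":0.3,"rx":0,"ry":0,"rz":0},{"x":0.52,"y":0.63,"z":0.3,"rx":0,"ry":0,"rz":0},{"x":0.52,"y":0.63,"z":0.3,"rx":0,"ry":0,"rz":0},{"x":0,"y":0,"z":0,"rx":0,"ry":0,"rz":0},{"x":0,"y":0,"z":0,"rx":0,"ry":0,"rz":0}]'
python3 - <<'E'
from h import *
c=cam('wrist'); save(c,'w2.png'); W=cloud(c); z=W[:,:,2]
g=np.array([.4743,-.3496]); 
m=(abs(z-.034)<.006)&(np.hypot(W[:,:,0]-g[0],W[:,:,1]-g[1])<.042)
h=W[m]; print(len(h))
if len(h)>20:
    mu=h.mean(0); d=np.linalg.svd(h[:,:2]-mu[:2],full_matrices=False)[2][0]; print(mu,d)
delta([*g,.012],R_of([.333,.943,0]))
E
```

```text
time: 0.95
ee_pos: [0.2195, -0.4489, 0.2309]
ee_rot: [[0.33, 0.944, -0.0], [0.944, -0.33, 0.001], [0.001, -0.001, -1.0]]
wrist_force: [1.0, -0.6, 0.5]
gripper_width: 0.0854
gripper_force: 0.0
time: 2.25
ee_pos: [0.4726, -0.3562, 0.1315]
ee_rot: [[0.332, 0.943, -0.002], [0.943, -0.332, 0.001], [0.0, -0.002, -1.0]]
wrist_force: [0.2, 0.2, 0.1]
gripper_width: 0.0854
gripper_force: 0.0
3042
[ 0.47482168 -0.34625566  0.03441893] [-0.32172055 -0.94683467]
t 2.3 units [ 0.25 -0.01  4.  ] rot [-0.01  0.   -0.01]
```

```bash
python3 -m crank '[{"x":0.06,"y":0,"z":0.8,"rx":0,"ry":0,"rz":0.02},{"x":0.06,"y":0,"z":0.8,"rx":0,"ry":0,"rz":0.02},{"x":0.06,"y":0,"z":0.8,"rx":0,"ry":0,"rz":0},{"x":0.06,"y":0,"z":0.8,"rx":0,"ry":0,"rz":0},{"x":0,"y":0,"z":0.5,"rx":0,"ry":0,"rz":0},{"x":0,"y":0,"z":0.3,"rx":0,"ry":0,"rz":0},{"x":0,"y":0,"z":0,"rx":0,"ry":0,"rz":0}]'
python3 -m crank '[{"x":0,"y":0,"z":0,"rx":0,"ry":0,"rz":0},{"x":0,"y":0,"z":0,"rx":0,"ry":0,"rz":0},{"x":0,"y":0,"z":0,"rx":0,"ry":0,"rz":0},{"x":0,"y":0,"z":0,"rx":0,"ry":0,"rz":0},{"x":0,"y":0,"z":0,"rx":0,"ry":0,"rz":0},{"x":0,"y":0,"z":0,"rx":0,"ry":0,"rz":0},{"x":0,"y":0,"z":0,"rx":0,"ry":0,"rz":0},{"x":0,"y":0,"z":0,"rx":0,"ry":0,"rz":0}]' 0 100
python3 -m crank '[{"x":0,"y":0,"z":-0.3,"rx":0,"ry":0,"rz":0},{"x":0,"y":0,"z":-0.5,"rx":0,"ry":0,"rz":0},{"x":0,"y":0,"z":-0.5,"rx":0,"ry":0,"rz":0},{"x":0,"y":0,"z":-0.5,"rx":0,"ry":0,"rz":0},{"x":0,"y":0,"z":-0.5,"rx":0,"ry":0,"rz":0},{"x":0,"y":0,"z":-0.5,"rx":0,"ry":0,"rz":0},{"x":0,"y":0,"z":-0.5,"rx":0,"ry":0,"rz":0},{"x":0,"y":0,"z":-0.5,"rx":0,"ry":0,"rz":0},{"x":0,"y":0,"z":-0.2,"rx":0,"ry":0,"rz":0},{"x":0,"y":0,"z":0,"rx":0,"ry":0,"rz":0}]'
python3 - <<'E'
from h import *
c=cam('top'); save(c,'t2.png'); W=cloud(c)
a=cv2.resize(c['img'][200:320,300:480],None,fx=4,fy=4,interpolation=cv2.INTER_CUBIC)
cv2.imwrite('pics/t2c.png',a[:,:,::-1])
c=cam('wrist');save(c,'w3.png')
E
```

```text
time: 3.0
ee_pos: [0.4739, -0.35, 0.0116]
ee_rot: [[0.338, 0.941, -0.002], [0.941, -0.338, 0.001], [0.0, -0.002, -1.0]]
wrist_force: [-0.2, -0.4, 0.4]
gripper_width: 0.0854
gripper_force: 0.0
time: 3.8
ee_pos: [0.4756, -0.3501, 0.0128]
ee_rot: [[0.337, 0.941, 0.001], [0.941, -0.337, -0.0], [-0.0, 0.001, -1.0]]
wrist_force: [-0.6, 1.1, 3.4]
gripper_width: 0.0118
gripper_force: 97.3
time: 4.8
ee_pos: [0.4755, -0.3503, 0.133]
ee_rot: [[0.337, 0.941, 0.001], [0.941, -0.337, -0.001], [-0.001, 0.001, -1.0]]
wrist_force: [0.9, -0.3, -2.8]
gripper_width: 0.012
gripper_force: 97.5
```

View pics/t2c.png

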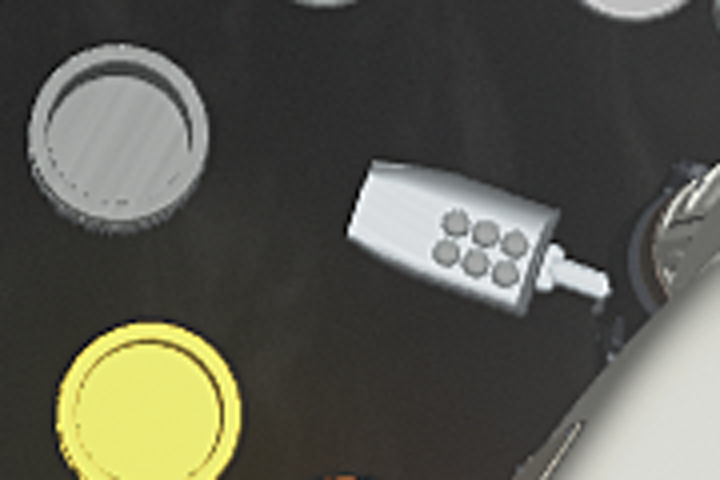

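The scoop is held level with all six balls at the back of the pan, (440-520,225-275) in the crop, and it points at the jar (118,135). Next I advance, pre-tilt, then pivot slowly about the lip.

```bash
python3 -m crank '[{"x":0.2,"y":0,"z":0,"rx":0,"ry":0,"rz":0},{"x":0.4,"y":0,"z":0,"rx":0,"ry":0,"rz":0},{"x":0.5,"y":0,"z":0,"rx":0,"ry":0,"rz":0},{"x":0.6,"y":0,"z":0,"rx":0,"ry":0,"rz":0},{"x":0.6,"y":0,"z":0,"rx":0,"ry":0,"rz":0},{"x":0.6,"y":0,"z":0,"rx":0,"ry":0,"rz":0},{"x":0.5,"y":0,"z":0,"rx":0,"ry":0,"rz":0},{"x":0.4,"y":0,"z":0,"rx":0,"ry":0,"rz":0},{"x":0.2,"y":0,"z":0,"rx":0,"ry":0,"rz":0},{"x":0,"y":0,"z":0,"rx":0,"ry":-0.3,"rz":0},{"x":0,"y":0,"z":0,"rx":0,"ry":-0.3,"rz":0},{"x":0,"y":0,"z":0,"rx":0,"ry":-0.3,"rz":0},{"x":0,"y":0,"z":0,"rx":0,"ry":-0.3,"rz":0},{"x":0,"y":0,"z":0,"rx":0,"ry":-0.3,"rz":0},{"x":0,"y":0,"z":0,"rx":0,"ry":-0.3,"rz":0},{"x":0,"y":0,"z":0,"rx":0,"ry":-0.3,"rz":0},{"x":0,"y":0,"z":0,"rx":0,"ry":-0.3,"rz":0},{"x":0,"y":0,"z":0,"rx":0,"ry":0,"rz":0},{"x":0,"y":0,"z":0,"rx":0,"ry":0,"rz":0}]'
python3 - <<'E'
from h import *
s=r.read_state(); R=np.array(s['ee_rot']); lip=s['ee_pos']+R@[.155,0,-.001]
print('lip',lip, 'rel jar',(lip-[.575,-.075,.062]))
c=cam('top'); a=cv2.resize(c['img'][200:320,300:480],None,fx=4,fy=4,interpolation=cv2.INTER_CUBIC)
cv2.imwrite('pics/t3c.png',a[:,:,::-1])
E
```

```text
time: 6.8
ee_pos: [0.5158, -0.2368, 0.1322]
ee_rot: [[0.327, 0.942, -0.08], [0.915, -0.337, -0.224], [-0.238, -0.0, -0.971]]
wrist_force: [-0.1, 0.5, -1.7]
gripper_width: 0.0123
gripper_force: 97.5
lip [ 0.5666064  -0.09480081  0.0963111 ] rel jar [-0.0083936  -0.01980081  0.0343111 ]
```

View pics/t3c.png

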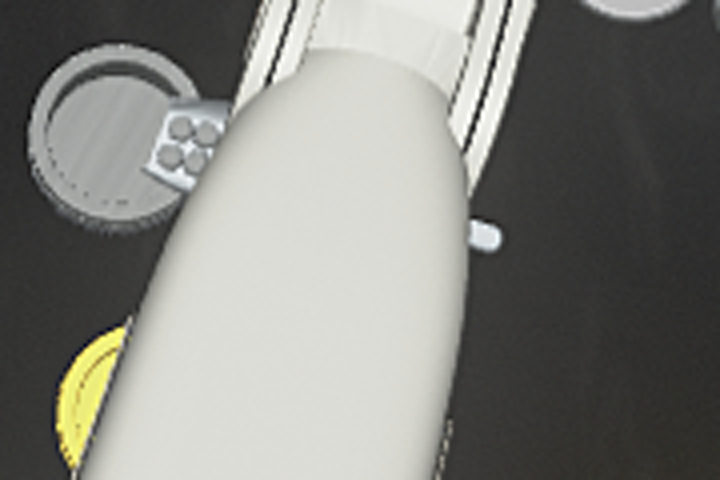

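The balls have gathered at the lip (190,145), over the near side of the jar mouth. I'll lower slightly and tip.

```bash
python3 -m crank '[{"x":0.05,"y":0,"z":0.2,"rx":0,"ry":0,"rz":0},{"x":0.05,"y":0,"z":0.2,"rx":0,"ry":0,"rz":0},{"x":0,"y":0,"z":-0.15,"rx":0,"ry":-0.3,"rz":0},{"x":0,"y":0,"z":-0.15,"rx":0,"ry":-0.3,"rz":0},{"x":0,"y":0,"z":-0.15,"rx":0,"ry":-0.3,"rz":0},{"x":0,"y":0,"z":-0.15,"rx":0,"ry":-0.3,"rz":0},{"x":0,"y":0,"z":-0.15,"rx":0,"ry":-0.3,"rz":0},{"x":0,"y":0,"z":-0.15,"rx":0,"ry":-0.3,"rz":0},{"x":0,"y":0,"z":-0.15,"rx":0,"ry":-0.3,"rz":0},{"x":0,"y":0,"z":-0.15,"rx":0,"ry":-0.3,"rz":0},{"x":0,"y":0,"z":-0.15,"rx":0,"ry":-0.3,"rz":0},{"x":0,"y":0,"z":-0.15,"rx":0,"ry":-0.3,"rz":0},{"x":0,"y":0,"z":-0.15,"rx":0,"ry":-0.3,"rz":0},{"x":0,"y":0,"z":-0.15,"rx":0,"ry":-0.3,"rz":0},{"x":0,"y":0,"z":-0.15,"rx":0,"ry":-0.3,"rz":0},{"x":0,"y":0,"z":-0.15,"rx":0,"ry":-0.3,"rz":0},{"x":0,"y":0,"z":-0.15,"rx":0,"ry":-0.3,"rz":0},{"x":0,"y":0,"z":-0.15,"rx":0,"ry":-0.3,"rz":0},{"x":0,"y":0,"z":-0.15,"rx":0,"ry":-0.3,"rz":0},{"x":0,"y":0,"z":-0.15,"rx":0,"ry":-0.3,"rz":0}]'
python3 -m crank '[{"x":0,"y":0,"z":-0.15,"rx":0,"ry":-0.3,"rz":0},{"x":0,"y":0,"z":-0.15,"rx":0,"ry":-0.3,"rz":0},{"x":0,"y":0,"z":-0.15,"rx":0,"ry":-0.3,"rz":0},{"x":0,"y":0,"z":0,"rx":0,"ry":0,"rz":0},{"x":0,"y":0,"z":0,"rx":0,"ry":0,"rz":0},{"x":0,"y":0,"z":0,"rx":0,"ry":0,"rz":0},{"x":0,"y":0,"z":0,"rx":0,"ry":0,"rz":0},{"x":0,"y":0,"z":0,"rx":0,"ry":0,"rz":0},{"x":0,"y":0,"z":0,"rx":0,"ry":0,"rz":0},{"x":0,"y":0,"z":0,"rx":0,"ry":0,"rz":0},{"x":0,"y":0,"z":0,"rx":0,"ry":0,"rz":0},{"x":0,"y":0,"z":0,"rx":0,"ry":0,"rz":0}]'
python3 - <<'E'
from h import *
s=r.read_state(); R=np.array(s['ee_rot']); print('lip',s['ee_pos']+R@[.155,0,-.001])
c=cam('top'); a=cv2.resize(c['img'][200:320,300:480],None,fx=4,fy=4,interpolation=cv2.INTER_CUBIC)
cs=cam('scene'); b=cv2.resize(cs['img'][190:280,270:450],None,fx=4,fy=4,interpolation=cv2.INTER_CUBIC)
v=np.vstack([a[:240],b]); print(v.shape)
cv2.imwrite('pics/t4c.png',v[:,:,::-1])
E
```

```text
time: 8.85
ee_pos: [0.5288, -0.2009, 0.1906]
ee_rot: [[0.239, 0.941, -0.238], [0.668, -0.337, -0.664], [-0.705, 0.0, -0.709]]
wrist_force: [0.2, 0.9, -1.2]
gripper_width: 0.0119
gripper_force: 97.7
time: 10.05
ee_pos: [0.5319, -0.192, 0.1997]
ee_rot: [[0.218, 0.941, -0.258], [0.607, -0.337, -0.72], [-0.764, 0.0, -0.645]]
wrist_force: [-0.2, -0.1, -0.7]
gripper_width: 0.012
gripper_force: 97.7
lip [ 0.56587225 -0.09714366  0.08187914]
(600, 720, 3)
```

View pics/t4c.png

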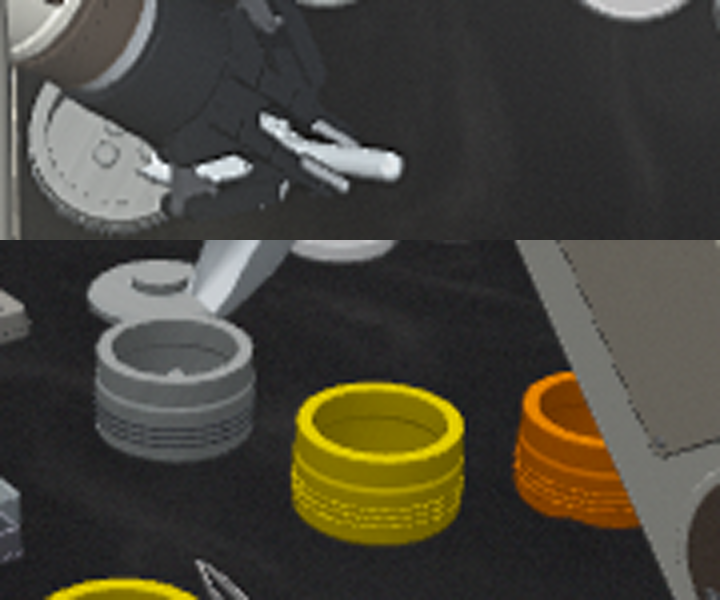

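Balls are visible on the jar floor (105,150), and the wrist load has dropped by about 1 N. I'll level the scoop, and on the way back check that all six are in.

```bash
python3 -m crank '[{"x":0,"y":0,"z":0,"rx":0,"ry":0.4,"rz":0},{"x":0,"y":0,"z":0,"rx":0,"ry":0.8,"rz":0},{"x":0,"y":0,"z":0,"rx":0,"ry":0.8,"rz":0},{"x":0,"y":0,"z":0,"rx":0,"ry":0.8,"rz":0},{"x":0,"y":0,"z":0,"rx":0,"ry":0.8,"rz":0},{"x":0,"y":0,"z":0,"rx":0,"ry":0.8,"rz":0},{"x":0,"y":0,"z":0,"rx":0,"ry":0.8,"rz":0},{"x":0,"y":0,"z":0,"rx":0,"ry":0.8,"rz":0},{"x":0,"y":0,"z":0,"rx":0,"ry":0.8,"rz":0},{"x":0,"y":0,"z":0,"rx":0,"ry":0.8,"rz":0},{"x":0,"y":0,"z":0,"rx":0,"ry":0.8,"rz":0},{"x":0,"y":0,"z":0,"rx":0,"ry":0.3,"rz":0},{"x":0,"y":0,"z":0,"rx":0,"ry":0,"rz":0}]'
python3 - <<'E'
from h import *
delta([.4756,-.3501,.0128],R_of([.337,.941,0]))
E
```

```text
time: 11.45
ee_pos: [0.5312, -0.193, 0.1996]
ee_rot: [[0.339, 0.941, -0.001], [0.941, -0.339, -0.001], [-0.001, -0.001, -1.0]]
wrist_force: [0.1, 0.5, -0.3]
gripper_width: 0.0123
gripper_force: 97.6
t 11.45 units [-5.55  0.03  6.23] rot [-0.01  0.01 -0.02]
```

```bash
python3 -m crank '[{"x":-0.5,"y":0,"z":0,"rx":0,"ry":0,"rz":0},{"x":-0.7,"y":0,"z":0.2,"rx":0,"ry":0,"rz":0},{"x":-0.8,"y":0,"z":0.4,"rx":0,"ry":0,"rz":0},{"x":-0.8,"y":0,"z":0.5,"rx":0,"ry":0,"rz":0},{"x":-0.8,"y":0,"z":0.6,"rx":0,"ry":0,"rz":0},{"x":-0.8,"y":0.03,"z":0.6,"rx":0,"ry":0,"rz":0},{"x":-0.7,"y":0,"z":0.7,"rx":0,"ry":0,"rz":0},{"x":-0.45,"y":0,"z":0.7,"rx":0,"ry":0,"rz":0},{"x":0,"y":0,"z":0.8,"rx":0,"ry":0,"rz":0},{"x":0,"y":0,"z":0.8,"rx":0,"ry":0,"rz":0},{"x":0,"y":0,"z":0.4,"rx":0,"ry":0,"rz":0},{"x":0,"y":0,"z":0,"rx":0,"ry":0,"rz":0}]'
python3 - <<'E'
from h import *
delta([.4756,-.3501,.0128],R_of([.337,.941,0]))
c=cam('top'); W=cloud(c)
s=r.read_state(); p=np.array(s['ee_pos']); X=np.array(s['ee_rot'])[:,0]; Y=np.array(s['ee_rot'])[:,1]
D=W-p; a=D@X; b=D@Y
for lo in (.055,.075,.095,.115):
    m=(a>lo)&(a<lo+.02)&(abs(b)<.01); print(lo,np.nanmedian(W[m][:,2]).round(4),m.sum())
v=cv2.resize(c['img'][200:320,300:480],None,fx=4,fy=4,interpolation=cv2.INTER_CUBIC); cv2.imwrite('pics/t5c.png',v[:,:,::-1])
E
```

```text
time: 12.65
ee_pos: [0.4752, -0.3478, 0.0265]
ee_rot: [[0.337, 0.942, -0.004], [0.942, -0.337, 0.002], [0.001, -0.005, -1.0]]
wrist_force: [-0.9, 0.8, -1.3]
gripper_width: 0.0121
gripper_force: 97.6
t 12.65 units [-0.07  0.04  0.45] rot [-0.05 -0.01  0.01]
0.055 0.02 68
0.075 0.0202 71
0.095 0.0197 69
0.115 0.0216 69
```

View pics/t5c.png

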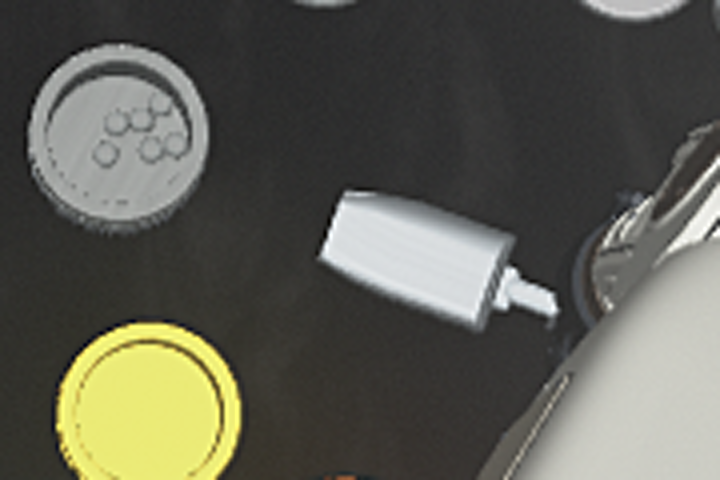

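All six balls are in the jar, at (118,123), (142,120), (162,105), (107,153), (151,149) and (176,143). The pan is empty and level, so I'll set it down and release.

```bash
python3 -m crank '[{"x":0,"y":0,"z":0.25,"rx":0,"ry":0,"rz":0},{"x":0,"y":0,"z":0.15,"rx":0,"ry":0,"rz":0},{"x":0,"y":0,"z":0.05,"rx":0,"ry":0,"rz":0},{"x":0,"y":0,"z":0,"rx":0,"ry":0,"rz":0}]'
python3 -m crank '[{"x":0,"y":0,"z":0,"rx":0,"ry":0,"rz":0},{"x":0,"y":0,"z":0,"rx":0,"ry":0,"rz":0},{"x":0,"y":0,"z":0,"rx":0,"ry":0,"rz":0},{"x":0,"y":0,"z":0,"rx":0,"ry":0,"rz":0},{"x":0,"y":0,"z":0,"rx":0,"ry":0,"rz":0},{"x":0,"y":0,"z":0,"rx":0,"ry":0,"rz":0}]' 1 20
python3 -m crank '[{"x":0,"y":0,"z":-0.3,"rx":0,"ry":0,"rz":0},{"x":0,"y":0,"z":-0.7,"rx":0,"ry":0,"rz":0},{"x":0,"y":0,"z":-0.9,"rx":0,"ry":0,"rz":0},{"x":0,"y":0,"z":-0.9,"rx":0,"ry":0,"rz":0},{"x":0,"y":0,"z":-0.9,"rx":0,"ry":0,"rz":0},{"x":0,"y":0,"z":-0.9,"rx":0,"ry":0,"rz":0},{"x":0,"y":0,"z":-0.5,"rx":0,"ry":0,"rz":0}]'
python3 - <<'E'
from h import *
# tool at tab: y (closing) along case y
cy=np.array([.18,.984]); R=R_of([.984,-.18,0]); print(R[:,1]); 
delta([.520,.2155,.12],R); delta([.520,.2155,.12],R_of([-.984,.18,0])); print(r.read_state()['qpos'])
E
```

```text
time: 13.1
ee_pos: [0.4766, -0.349, 0.0153]
ee_rot: [[0.337, 0.941, 0.0], [0.941, -0.337, -0.0], [-0.0, 0.0, -1.0]]
wrist_force: [-0.5, -0.2, -0.9]
gripper_width: 0.012
gripper_force: 97.6
time: 13.7
ee_pos: [0.4766, -0.349, 0.0152]
ee_rot: [[0.337, 0.941, 0.0], [0.941, -0.337, -0.0], [0.0, 0.0, -1.0]]
wrist_force: [-0.5, -0.5, 0.2]
gripper_width: 0.0854
gripper_force: 0.0
time: 14.4
ee_pos: [0.4776, -0.3497, 0.1718]
ee_rot: [[0.337, 0.941, 0.004], [0.941, -0.337, -0.003], [-0.001, 0.004, -1.0]]
wrist_force: [1.2, -0.6, 0.8]
gripper_width: 0.0854
gripper_force: 0.0
[-0.17994099 -0.98367741 -0.        ]
t 14.4 units [18.21 -5.03  1.68] rot [ 0.05 -0.02 14.08]
t 14.4 units [18.21 -5.03  1.68] rot [  0.02   0.05 -17.34]
[-3.62133437e+01  2.56959672e+01  8.43054338e+00  7.24705726e+01
  2.08015311e-03  7.34959130e+01]
```

```bash
python3 -m crank '[{"x":0.5,"y":-0.25,"z":0,"rx":0,"ry":0,"rz":0},{"x":0.95,"y":-0.25,"z":0,"rx":0,"ry":0,"rz":0},{"x":0.95,"y":-0.25,"z":0,"rx":0,"ry":0,"rz":0},{"x":0.95,"y":-0.25,"z":0,"rx":0,"ry":0,"rz":0},{"x":0.95,"y":-0.25,"z":0,"rx":0,"ry":0,"rz":0},{"x":0.95,"y":-0.25,"z":0,"rx":0,"ry":0,"rz":0},{"x":0.95,"y":-0.25,"z":0,"rx":0,"ry":0,"rz":0},{"x":0.95,"y":-0.25,"z":0,"rx":0,"ry":0,"rz":0},{"x":0.95,"y":-0.25,"z":0,"rx":0,"ry":0,"rz":0},{"x":0.95,"y":-0.25,"z":0,"rx":0,"ry":0,"rz":0},{"x":0.95,"y":-0.25,"z":0,"rx":0,"ry":0,"rz":0},{"x":0.95,"y":-0.25,"z":0,"rx":0,"ry":0,"rz":0},{"x":0.95,"y":-0.25,"z":0,"rx":0,"ry":0,"rz":0},{"x":0.95,"y":-0.25,"z":0,"rx":0,"ry":0,"rz":0},{"x":0.95,"y":-0.25,"z":0,"rx":0,"ry":0,"rz":0},{"x":0.95,"y":-0.25,"z":0,"rx":0,"ry":0,"rz":0},{"x":0.95,"y":-0.25,"z":0,"rx":0,"ry":0,"rz":0},{"x":0.95,"y":-0.25,"z":0,"rx":0,"ry":0,"rz":0},{"x":0.95,"y":-0.25,"z":0,"rx":0,"ry":0,"rz":0},{"x":0.6,"y":-0.25,"z":0,"rx":0,"ry":0,"rz":0}]'
python3 -m crank '[{"x":0,"y":0,"z":0,"rx":0,"ry":0,"rz":-0.98},{"x":0,"y":0,"z":0,"rx":0,"ry":0,"rz":-0.98},{"x":0,"y":0,"z":0,"rx":0,"ry":0,"rz":-0.98},{"x":0,"y":0,"z":0,"rx":0,"ry":0,"rz":-0.98},{"x":0,"y":0,"z":0,"rx":0,"ry":0,"rz":-0.98},{"x":0,"y":0,"z":0,"rx":0,"ry":0,"rz":-0.98},{"x":0,"y":0,"z":0,"rx":0,"ry":0,"rz":-0.98},{"x":0,"y":0,"z":0,"rx":0,"ry":0,"rz":-0.98},{"x":0,"y":0,"z":0,"rx":0,"ry":0,"rz":-0.98},{"x":0,"y":0,"z":0,"rx":0,"ry":0,"rz":-0.98},{"x":0,"y":0,"z":0,"rx":0,"ry":0,"rz":-0.98},{"x":0,"y":0,"z":0,"rx":0,"ry":0,"rz":-0.98},{"x":0,"y":0,"z":0,"rx":0,"ry":0,"rz":-0.98},{"x":0,"y":0,"z":0,"rx":0,"ry":0,"rz":-0.98},{"x":0,"y":0,"z":0,"rx":0,"ry":0,"rz":-0.98},{"x":0,"y":0,"z":0,"rx":0,"ry":0,"rz":-0.98},{"x":0,"y":0,"z":0,"rx":0,"ry":0,"rz":-0.98},{"x":0,"y":0,"z":0,"rx":0,"ry":0,"rz":-0.7},{"x":0,"y":0,"z":0,"rx":0,"ry":0,"rz":0}]' 0.6
python3 - <<'E'
from h import *
c=cam('wrist'); save(c,'w4.png'); W=cloud(c); z=W[:,:,2]
# tab points: in case frame around predicted tab
C=np.array([.579,.2044]); cx=np.array([.984,-.18]); cy=np.array([.18,.984])
D=W[:,:,:2]-C; a=D@cx; b=D@cy
m=(a>-.075)&(a<-.05)&(abs(b)<.02)&(z>.02)&(z<.045); q=W[m]; print(len(q),q.mean(0),a[m].min(),a[m].max(),b[m].min(),b[m].max(),np.median(z[m]))
delta([.519,.2155,.12],R_of([-.984,.18,0]))
E
```

```text
time: 16.4
ee_pos: [0.5198, 0.2177, 0.1689]
ee_rot: [[0.336, 0.942, 0.001], [0.942, -0.336, 0.001], [0.001, 0.001, -1.0]]
wrist_force: [0.9, -0.8, 0.2]
gripper_width: 0.0855
gripper_force: 0.0
time: 18.3
ee_pos: [0.5195, 0.2156, 0.1689]
ee_rot: [[-0.984, 0.178, 0.001], [0.178, 0.984, 0.0], [-0.001, 0.0, -1.0]]
wrist_force: [0.6, 0.9, 0.7]
gripper_width: 0.0513
gripper_force: 0.0
777 [0.51832301 0.21363071 0.03532369] -0.07182630568828063 -0.05003663763283131 -0.01092084247774083 0.006945227164122978 0.035463758855697816
t 18.35 units [ 0.02 -0.01  1.63] rot [0.   0.01 0.01]
```

View pics/w4.png

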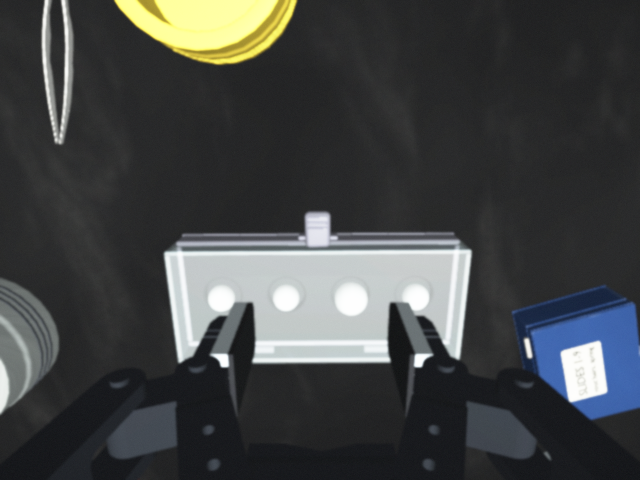

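The wrist view shows the case as predicted: tab at (317,228), big ball at (350,298), clearly larger than those at (221,298), (286,297) and (414,297). I'll descend and pinch the tab with the fingertips.

```bash
python3 -m crank '[{"x":0.1,"y":-0.05,"z":0.7,"rx":0,"ry":0,"rz":0},{"x":0.07,"y":-0.03,"z":0.9,"rx":0,"ry":0,"rz":0},{"x":0,"y":0,"z":0.9,"rx":0,"ry":0,"rz":0},{"x":0,"y":0,"z":0.9,"rx":0,"ry":0,"rz":0},{"x":0,"y":0,"z":0.8,"rx":0,"ry":0,"rz":0},{"x":0,"y":0,"z":0.5,"rx":0,"ry":0,"rz":0},{"x":0,"y":0,"z":0.2,"rx":0,"ry":0,"rz":0},{"x":0,"y":0,"z":0,"rx":0,"ry":0,"rz":0}]'
python3 -m crank '[{"x":0,"y":0,"z":0,"rx":0,"ry":0,"rz":0},{"x":0,"y":0,"z":0,"rx":0,"ry":0,"rz":0},{"x":0,"y":0,"z":0,"rx":0,"ry":0,"rz":0},{"x":0,"y":0,"z":0,"rx":0,"ry":0,"rz":0},{"x":0,"y":0,"z":0,"rx":0,"ry":0,"rz":0},{"x":0,"y":0,"z":0,"rx":0,"ry":0,"rz":0}]' 0 20
```

```text
time: 19.15
ee_pos: [0.5136, 0.2139, 0.0206]
ee_rot: [[-0.984, 0.179, -0.001], [0.179, 0.984, -0.001], [0.001, -0.001, -1.0]]
wrist_force: [-0.0, 0.0, -0.1]
gripper_width: 0.0514
gripper_force: 0.0
time: 19.75
ee_pos: [0.5149, 0.2138, 0.0224]
ee_rot: [[-0.984, 0.178, 0.002], [0.178, 0.984, -0.0], [-0.002, 0.0, -1.0]]
wrist_force: [-0.8, -2.9, 5.3]
gripper_width: 0.0173
gripper_force: 23.6
```

Tab gripped (17 mm). Now I'll swing it along the arc.

```bash
python3 -m crank '[{"x":-0.05,"y":0,"z":-0.35,"rx":0,"ry":0,"rz":0},{"x":-0.09,"y":0,"z":-0.35,"rx":0,"ry":0,"rz":0},{"x":-0.12,"y":0,"z":-0.34,"rx":0,"ry":0,"rz":0},{"x":-0.15,"y":0,"z":-0.32,"rx":0,"ry":0,"rz":0},{"x":-0.18,"y":0,"z":-0.3,"rx":0,"ry":0,"rz":0},{"x":-0.21,"y":0,"z":-0.29,"rx":0,"ry":0,"rz":0}]'
python3 -m crank '[{"x":-0.24,"y":0,"z":-0.26,"rx":0,"ry":0,"rz":0},{"x":-0.27,"y":0,"z":-0.24,"rx":0,"ry":0,"rz":0},{"x":-0.29,"y":0,"z":-0.21,"rx":0,"ry":0,"rz":0},{"x":-0.31,"y":0,"z":-0.18,"rx":0,"ry":0,"rz":0},{"x":-0.32,"y":0,"z":-0.15,"rx":0,"ry":0,"rz":0},{"x":-0.34,"y":0,"z":-0.11,"rx":0,"ry":0,"rz":0}]'
python3 -m crank '[{"x":-0.35,"y":0,"z":-0.08,"rx":0,"ry":0,"rz":0},{"x":-0.35,"y":0,"z":-0.05,"rx":0,"ry":0,"rz":0},{"x":-0.36,"y":0,"z":-0.01,"rx":0,"ry":0,"rz":0},{"x":-0.36,"y":0,"z":0.03,"rx":0,"ry":0,"rz":0},{"x":-0.35,"y":0,"z":0.06,"rx":0,"ry":0,"rz":0},{"x":0,"y":0,"z":0,"rx":0,"ry":0,"rz":0}]'
```

```text
time: 20.35
ee_pos: [0.5376, 0.2098, 0.0802]
ee_rot: [[-0.984, 0.178, -0.001], [0.178, 0.984, 0.0], [0.001, -0.0, -1.0]]
wrist_force: [-0.2, -1.4, -2.9]
gripper_width: 0.0172
gripper_force: 22.4
time: 20.95
ee_pos: [0.5897, 0.2007, 0.1152]
ee_rot: [[-0.984, 0.177, -0.001], [0.177, 0.984, 0.001], [0.002, 0.001, -1.0]]
wrist_force: [-2.4, 0.1, 2.2]
gripper_width: 0.0171
gripper_force: 22.8
time: 21.55
ee_pos: [0.6446, 0.1912, 0.1178]
ee_rot: [[-0.984, 0.179, 0.004], [0.179, 0.984, 0.002], [-0.003, 0.002, -1.0]]
wrist_force: [0.1, -0.6, 4.8]
gripper_width: 0.0173
gripper_force: 24.7
```

```bash
python3 -m crank '[{"x":0,"y":0,"z":0,"rx":0,"ry":0,"rz":0},{"x":0,"y":0,"z":0,"rx":0,"ry":0,"rz":0},{"x":0,"y":0,"z":0,"rx":0,"ry":0,"rz":0},{"x":0,"y":0,"z":0,"rx":0,"ry":0,"rz":0}]' 0.6
python3 -m crank '[{"x":0.2,"y":0,"z":-0.5,"rx":0,"ry":0,"rz":0},{"x":0.5,"y":0,"z":-0.5,"rx":0,"ry":0,"rz":0},{"x":0.6,"y":0,"z":-0.2,"rx":0,"ry":0,"rz":0},{"x":0.6,"y":0,"z":0,"rx":0,"ry":0,"rz":0},{"x":0.6,"y":0,"z":0,"rx":0,"ry":0,"rz":0},{"x":0.3,"y":0,"z":0,"rx":0,"ry":0,"rz":0},{"x":0,"y":0,"z":0,"rx":0,"ry":0,"rz":0}]' 0.42
python3 - <<'E'
from h import *
c=cam('wrist'); save(c,'w5.png'); W=cloud(c); z=W[:,:,2]
s=r.read_state(); print(s['ee_pos'])
# spheres: points above plate
m=((z>.026)&(z<.045)&(abs(W[:,:,0]-.578)<.03)&(abs(W[:,:,1]-.204)<.11)).astype(np.uint8)
n,l,st,ce=cv2.connectedComponentsWithStats(m)
for i in range(1,n):
    if st[i,4]>40: q=W[l==i]; print(st[i],ce[i].round(0),q.mean(0).round(4),q[:,2].max().round(4))
cs=cam('scene'); b=cv2.resize(cs['img'][170:320,150:350],None,fx=2.4,fy=2.4)
v=np.hstack([cv2.resize(c['img'],(480,360))[:, :320],b[:360]]); cv2.imwrite('pics/m5.png',v[:,:,::-1]); print(v.shape)
E
```

```text
time: 21.95
ee_pos: [0.642, 0.1912, 0.1155]
ee_rot: [[-0.984, 0.178, -0.0], [0.178, 0.984, 0.0], [0.0, -0.0, -1.0]]
wrist_force: [0.0, 0.9, 0.3]
gripper_width: 0.0514
gripper_force: 0.0
time: 22.65
ee_pos: [0.5587, 0.2064, 0.1528]
ee_rot: [[-0.984, 0.177, 0.001], [0.177, 0.984, 0.0], [-0.001, 0.0, -1.0]]
wrist_force: [0.6, -0.4, -0.3]
gripper_width: 0.0359
gripper_force: 0.0
[0.55962679 0.20625021 0.15261538]
[340 239  35  35 973] [357. 256.] [0.5787 0.2277 0.0351] 0.0415
[414 241  29  28 586] [428. 255.] [0.5881 0.2761 0.0314] 0.0357
[201 243  29  27 592] [214. 256.] [0.5627 0.1311 0.0313] 0.0361
[272 243  28  27 575] [286. 256.] [0.5711 0.1794 0.0314] 0.036
(360, 800, 3)
```

View pics/m5.png

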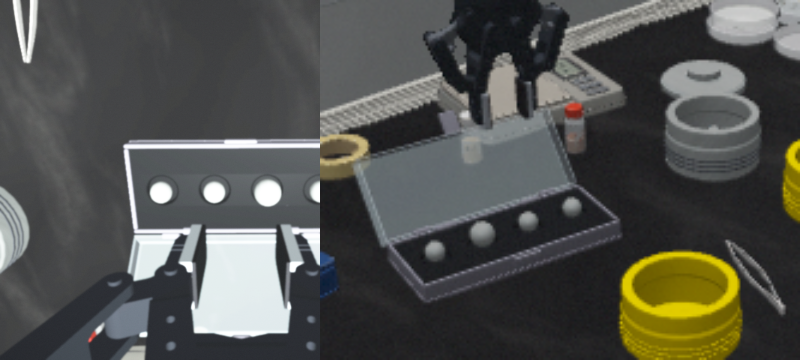

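The lid is fully back (right panel). The big ball, left panel (267,192) and right panel (481,233), reads (0.580, 0.228) with its top at 41 mm against 36 mm for the others. I'll go for it.

```bash
python3 -m crank '[{"x":-0.28,"y":0.42,"z":0.2,"rx":0,"ry":0,"rz":0},{"x":-0.28,"y":0.42,"z":0.5,"rx":0,"ry":0,"rz":0},{"x":0,"y":0,"z":0.8,"rx":0,"ry":0,"rz":0},{"x":0,"y":0,"z":0.8,"rx":0,"ry":0,"rz":0},{"x":0,"y":0,"z":0.5,"rx":0,"ry":0,"rz":0},{"x":0,"y":0,"z":0,"rx":0,"ry":0,"rz":0},{"x":0,"y":0,"z":0,"rx":0,"ry":0,"rz":0}]' 0.42 30
python3 - <<'E'
from h import *
delta([.5805,.228,.0225])
E
```

```text
time: 23.45
ee_pos: [0.5811, 0.2276, 0.0675]
ee_rot: [[-0.984, 0.178, -0.0], [0.178, 0.984, -0.0], [0.0, -0.0, -1.0]]
wrist_force: [0.6, -0.3, -0.3]
gripper_width: 0.0359
gripper_force: 0.0
t 23.45 units [0.02 0.01 1.5 ] rot None
```

```bash
python3 -m crank '[{"x":0,"y":0,"z":0.5,"rx":0,"ry":0,"rz":0},{"x":0,"y":0,"z":0.5,"rx":0,"ry":0,"rz":0},{"x":0,"y":0,"z":0.3,"rx":0,"ry":0,"rz":0},{"x":0,"y":0,"z":0.2,"rx":0,"ry":0,"rz":0},{"x":0,"y":0,"z":0,"rx":0,"ry":0,"rz":0}]'
python3 -m crank '[{"x":0,"y":0,"z":0,"rx":0,"ry":0,"rz":0},{"x":0,"y":0,"z":0,"rx":0,"ry":0,"rz":0},{"x":0,"y":0,"z":0,"rx":0,"ry":0,"rz":0},{"x":0,"y":0,"z":0,"rx":0,"ry":0,"rz":0},{"x":0,"y":0,"z":0,"rx":0,"ry":0,"rz":0}]' 0 30
```

```text
time: 23.95
ee_pos: [0.5806, 0.2277, 0.0225]
ee_rot: [[-0.984, 0.178, -0.0], [0.178, 0.984, -0.0], [0.0, -0.0, -1.0]]
wrist_force: [-0.0, -0.0, -0.2]
gripper_width: 0.0356
gripper_force: 0.0
time: 24.45
ee_pos: [0.5811, 0.228, 0.0234]
ee_rot: [[-0.984, 0.178, 0.001], [0.178, 0.984, 0.001], [-0.001, 0.001, -1.0]]
wrist_force: [1.0, 0.0, 3.1]
gripper_width: 0.0227
gripper_force: 29.5
```

```bash
python3 -m crank '[{"x":0,"y":0,"z":-0.15,"rx":0,"ry":0,"rz":0},{"x":0,"y":0,"z":-0.3,"rx":0,"ry":0,"rz":0},{"x":0,"y":0,"z":-0.5,"rx":0,"ry":0,"rz":0},{"x":0,"y":0,"z":-0.8,"rx":0,"ry":0,"rz":0},{"x":0,"y":0,"z":-0.8,"rx":0,"ry":0,"rz":0},{"x":0,"y":0,"z":-0.8,"rx":0,"ry":0,"rz":0},{"x":0,"y":0,"z":-0.3,"rx":0,"ry":0,"rz":0},{"x":0,"y":0,"z":0,"rx":0,"ry":0,"rz":0}]'
python3 - <<'E'
from h import *
c=cam('top'); W=cloud(c); z=W[:,:,2]
m=np.zeros(z.shape,bool); m[205:262,302:357]=1
p=W[m&(abs(z-.062)<.006)]; print('jar rim',cv2.minEnclosingCircle(p[:,:2].astype(np.float32)),len(p))
delta([.575,-.075,.05])
E
```

```text
time: 25.25
ee_pos: [0.5816, 0.2281, 0.1341]
ee_rot: [[-0.984, 0.178, 0.003], [0.178, 0.984, 0.001], [-0.003, 0.002, -1.0]]
wrist_force: [0.6, -0.4, -1.1]
gripper_width: 0.0226
gripper_force: 29.4
jar rim ((0.5728638172149658, -0.07572735846042633), 0.05290478840470314) 544
t 25.3 units [-1.61 -9.97  2.75] rot None
```

```bash
python3 -m crank '[{"x":-0.1,"y":-0.4,"z":0,"rx":0,"ry":0,"rz":0},{"x":-0.11,"y":-0.7,"z":0,"rx":0,"ry":0,"rz":0},{"x":-0.14,"y":-0.9,"z":0,"rx":0,"ry":0,"rz":0},{"x":-0.14,"y":-0.9,"z":0,"rx":0,"ry":0,"rz":0},{"x":-0.14,"y":-0.9,"z":0,"rx":0,"ry":0,"rz":0},{"x":-0.14,"y":-0.9,"z":0,"rx":0,"ry":0,"rz":0},{"x":-0.14,"y":-0.9,"z":0,"rx":0,"ry":0,"rz":0},{"x":-0.14,"y":-0.9,"z":0,"rx":0,"ry":0,"rz":0},{"x":-0.14,"y":-0.9,"z":0,"rx":0,"ry":0,"rz":0},{"x":-0.14,"y":-0.9,"z":0,"rx":0,"ry":0,"rz":0},{"x":-0.14,"y":-0.9,"z":0,"rx":0,"ry":0,"rz":0},{"x":-0.1,"y":-0.5,"z":0,"rx":0,"ry":0,"rz":0},{"x":-0.04,"y":-0.27,"z":0,"rx":0,"ry":0,"rz":0},{"x":0,"y":0,"z":0,"rx":0,"ry":0,"rz":0},{"x":0,"y":0,"z":0,"rx":0,"ry":0,"rz":0}]'
python3 - <<'E'
from h import *
delta([.575,-.075,.05])
E
```

```text
time: 26.8
ee_pos: [0.5747, -0.0745, 0.1318]
ee_rot: [[-0.984, 0.177, -0.001], [0.177, 0.984, 0.001], [0.001, 0.001, -1.0]]
wrist_force: [-0.2, 0.7, -0.8]
gripper_width: 0.0227
gripper_force: 29.5
t 26.8 units [-0.02 -0.02  2.73] rot None
```

```bash
python3 -m crank '[{"x":0,"y":0,"z":0.6,"rx":0,"ry":0,"rz":0},{"x":0,"y":0,"z":0.8,"rx":0,"ry":0,"rz":0},{"x":0,"y":0,"z":0.7,"rx":0,"ry":0,"rz":0},{"x":0,"y":0,"z":0.4,"rx":0,"ry":0,"rz":0},{"x":0,"y":0,"z":0.2,"rx":0,"ry":0,"rz":0},{"x":0,"y":0,"z":0,"rx":0,"ry":0,"rz":0}]'
python3 -m crank '[{"x":0,"y":0,"z":0,"rx":0,"ry":0,"rz":0},{"x":0,"y":0,"z":0,"rx":0,"ry":0,"rz":0},{"x":0,"y":0,"z":0,"rx":0,"ry":0,"rz":0},{"x":0,"y":0,"z":0,"rx":0,"ry":0,"rz":0}]' 0.42
python3 -m crank '[{"x":0,"y":0,"z":-0.4,"rx":0,"ry":0,"rz":0},{"x":0,"y":0,"z":-0.9,"rx":0,"ry":0,"rz":0},{"x":0,"y":0,"z":-0.9,"rx":0,"ry":0,"rz":0},{"x":0,"y":0,"z":-0.9,"rx":0,"ry":0,"rz":0},{"x":0.9,"y":0,"z":-0.5,"rx":0,"ry":0,"rz":0},{"x":0.9,"y":0,"z":0,"rx":0,"ry":0,"rz":0},{"x":0.9,"y":0,"z":0,"rx":0,"ry":0,"rz":0},{"x":0.9,"y":0,"z":0,"rx":0,"ry":0,"rz":0},{"x":0.9,"y":0,"z":0,"rx":0,"ry":0,"rz":0},{"x":0.5,"y":0,"z":0,"rx":0,"ry":0,"rz":0},{"x":0,"y":0,"z":0,"rx":0,"ry":0,"rz":0},{"x":0,"y":0,"z":0,"rx":0,"ry":0,"rz":0}]'
python3 - <<'E'
from h import *
c=cam('top'); a=cv2.resize(c['img'][145:295,155:475],None,fx=2.5,fy=2.5,interpolation=cv2.INTER_CUBIC)
cv2.imwrite('pics/t6.png',a[:,:,::-1])
E
```

```text
time: 27.4
ee_pos: [0.5746, -0.0745, 0.0506]
ee_rot: [[-0.984, 0.177, -0.001], [0.177, 0.984, 0.0], [0.001, 0.0, -1.0]]
wrist_force: [-0.2, 0.3, -0.8]
gripper_width: 0.0225
gripper_force: 29.5
time: 27.8
ee_pos: [0.5754, -0.0753, 0.0519]
ee_rot: [[-0.984, 0.178, 0.001], [0.178, 0.984, -0.0], [-0.001, 0.0, -1.0]]
wrist_force: [0.2, -1.0, 0.3]
gripper_width: 0.0358
gripper_force: 0.0
time: 29.0
ee_pos: [0.4282, -0.0486, 0.1603]
ee_rot: [[-0.984, 0.178, 0.003], [0.178, 0.984, -0.0], [-0.003, 0.0, -1.0]]
wrist_force: [0.8, 0.7, 0.3]
gripper_width: 0.0357
gripper_force: 0.0
```

View pics/t6.png

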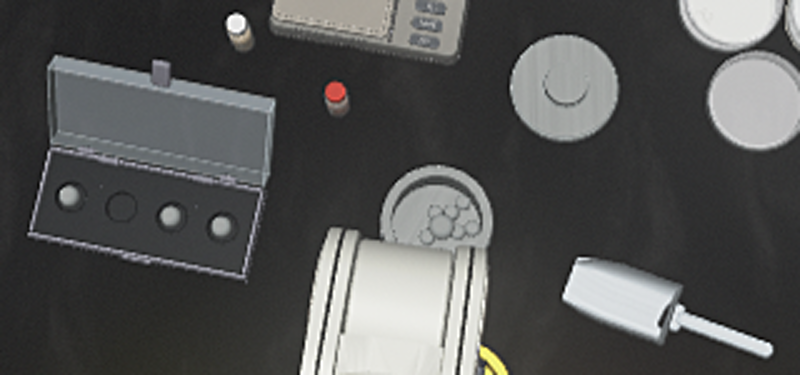

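The big ball is in the jar (441,224) among the small ones, and the three other balls are still in their pockets. The lid is open, the scoop is upright on the table, and the jar lid and vials are undisturbed. Handing in.

```bash
python3 -c "
from cell import ticket
print(ticket.finish_job())"
```

```text
the job is handed in; nothing more can be done
None
```

I handed the job in at about 29 s: case lid fully open, large ball and all six small balls in the jar, scoop set down upright, and the other balls, jar lid and vials undisturbed in the last picture; the hand-in returned no verdict.

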